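# Slide the shelf stop into the notch in front of the canister

## Task

On the birch shelf, push the wooden sliding stop along its rail with the fingertips until it drops into the notch directly in front of the closed steel canister, so that the canister cannot creep off the front edge, and leave it resting there. Only push the stop: do not lift it off its rail, and leave the canister and everything else standing where it is.

Things in the scene. Friction and masses are not known exactly. Their poses are not given: they have to be found in the camera images.
- shelf: Fixed birch board 240 mm deep (x), 600 mm long (y), 30 mm thick, its top 120 mm above the worktop; a low plastered wall, 170 mm high, carries it on its far side. Origin: on the worktop under the board's centre. x points to the wall, y along the rail to the robot's left; turned by up to 7 degrees. Three round things stand in a row, one behind each notch of the rail, in any order.
- stop_slide (a joint): Stop's position along the rail (m): 0 at the right, growing to shelf +y, up to 0.335; notch1, 2, 3 are at 0.100, 0.200, 0.300. Starts at 0 to 0.05. Slides with 1 N friction; needs 4 to 6 N to ride over a ridge, then a sprung catch snaps it 5 to 8 mm ahead into the notch and the push falls to nothing; 4 to 6 N more pushes it out again. It can be pushed back the same way.
- stop_lift (a joint): How far the stop is lifted off its rail in m: 0 as it should be, at most 0.010; held down by its weight and a spring (about 5 N). It must never exceed 0.004.
- stop_top (a point): Centre of the top face of the sliding stop, a birch block 26 mm across the rail, 60 mm along it, 46 mm high, a thin dark line across the middle of its top. Top 63 mm, underside 17 mm above the board. Axes as the shelf's. Push its flat right-hand end face (30 mm to -y of the centre) to send it to +y.
- notch1 (a point): Centre of the first notch (nearest the stop's start), on the top of the rail: an aluminium bar 16 mm wide, 10 mm high, 400 mm long, on the board 85 mm in front of its centre line, with 16 mm high end blocks. A notch lies between two low cross ridges, crests 8.5 mm either side of its centre. A dark stud 10 mm across on the board, 22 mm in front of the rail's middle, marks it.
- notch2 (a point): Centre of the second notch, like the first, 100 mm further along +y of the shelf.
- notch3 (a point): Centre of the third notch, like the first, 200 mm from it along +y of the shelf.
- place1 (a point): Standing place on the board behind notch1 (120 mm behind the rail's centre line), on the board's top.
- place2 (a point): Standing place behind notch2.
- place3 (a point): Standing place behind notch3.
- canister: Closed plain stainless canister with a flat lid and a small knob, upright cylinder 75 mm across, 94 mm high plus a 10 mm knob; loose, 0.25 to 0.5 kg. Origin: centre of its underside. It stands at one of the three places, within 9 mm.
- mill: Glass pepper mill with a steel head, waisted, 52 mm across, 115 mm high; loose. Origin: centre of its underside. At another of the three places; leave alone.
- pinch_pot: White porcelain pinch pot with lid and ball knob, 71 mm across, 66 mm high; loose. Origin: centre of its underside. At the third of the places; leave alone.
- trivet: Flat black silicone ring trivet, 90 mm across, 8 mm thick, lying at the right-hand end of the board behind the rail; loose, leave alone. Origin: centre of its underside.
- light_switch (a joint): Small white toggle switch for the extractor light, on the left-hand end of the board: lever 30 mm long, 0 rad as it is, up to 0.8 when flipped; leave alone.
- mug: White mug, 80 mm across, 90 mm high, on the worktop to the left in front of the shelf; loose, leave alone. Origin: centre of its underside.
- spoon: Wooden spoon 240 mm long, lying on the worktop in front of the shelf; loose, leave alone. Origin: about its middle, underside.
- oil: Green glass oil bottle, 60 mm across, 190 mm high, on the worktop to the right of the shelf; loose, leave alone. Origin: centre of its underside.
Not all that is in view belongs to the job. Leave any pink, red or yellow look-alike of the canister alone.

How it is judged (in metres and radians):
At the end, for the whole second after the job is handed in: The stop rests in the notch in front of the canister, within 4 mm of that notch's centre, at rest and down on its rail; the canister stands upright at its place (((horizontal distance between canister and place1 below 0.03 m and value of joint stop_slide between 0.096 and 0.104 m) or (horizontal distance between canister and place2 below 0.03 m and value of joint stop_slide between 0.196 and 0.204 m) or (horizontal distance between canister and place3 below 0.03 m and value of joint stop_slide between 0.296 and 0.304 m)) and velocity of joint stop_slide between -0.01 and 0.01 m/s and value of joint stop_lift below 0.002 m and angle between canister's own z axis and vertical below 0.1 rad); the robot touches nothing.
It fails at once if the stop is lifted off its rail (over 4 mm) (value of joint stop_lift above 0.004 m).
It fails at once if the canister is moved by over 12 mm (distance of canister from where it was at the start of the episode above 0.012 m).
It fails at once if another thing on the shelf is moved by over 12 mm (distance of any of mill, pinch_pot, trivet from where it was at the start of the episode above 0.012 m).
It fails at once if the light switch is moved (value of joint light_switch above 0.2 rad).
It fails at once if the mug, spoon or oil bottle is moved by over 20 mm (distance of any of mug, spoon, oil from where it was at the start of the episode above 0.02 m).
It also fails if it takes over 51 s, if anything falls off the work surface, if the arm or the gripper's body presses on something with over 40 N, if the wrist force passes 120 N, or if a joint passes its speed limit or range.

## Robot

A 6-joint arm with a two-finger parallel gripper is mounted at the origin on the work surface. World frame = base frame: x ahead of the robot, y to its left, z up, the work surface at z = 0. Lengths are in m, angles in degrees, forces in N, time in s.
With the tool pointing down it reaches from about 0.4 to 0.825 m from the base axis. Payload 7 kg.
Tool frame: the origin (TCP) lies at the very end of the fingers, on their centre line; the grasp point (between the pads) lies 19 mm behind it; x points along the fingers, y is the direction in which the jaws open and shut, and the axes are right-handed (so a half turn about x gives the same grasp; the last joint's range is limited). The gripper opens to 88 mm and grips with 3 to 60 N. Pads are 19 mm wide; open, the fingers measure 130 mm over their backs; the gripper's body (78 mm by 193 mm) begins 47 mm behind the grasp point.
Start: joints at [80.163, 20.546, 0.682, 0, -70.136, -16.507], TCP at [0.3, 0.605, 0.189] pointing down, gripper open.
Joint ranges: [-176.03, 176.03], [-82.01, 121.73], [-58.28, 71.71], [-173.87, 95.51], [-174.79, -0.11], [-173.66, 173.66]. Speed limits (degrees/s): [136.94, 136.94, 172.46, 180, 180, 180].

## Interface

Orientations are given as [roll, pitch, yaw] about the fixed x, y, z axes, in that order (R = Rz(yaw) Ry(pitch) Rx(roll)).
In Python, from plant import * gives the robot as it stands. The module is installed in compiled form; this text tells all that it offers.
- The arm moves only by the shell command python3 -m creep 'ROWS' [FORCE]. ROWS is a JSON object of lists of equal length, an entry for each row: "jaw": the closure, from -1 (fully open) to 1 (shut); "translation": the shift along the tool's x, y, z in m, a list of three; "roll": the turn about the tool's x in rad. A call has exactly 10 rows; each row shifts and turns the commanded pose from where the row before left it, along the tool's axes as they then stand; what a row does not reach is not made up. A row lasts 1/10 s, in which the tool goes at most 50 mm and 8.59 degrees, less where a joint would pass 70% of its speed; a pose out of reach is approached as far as the arm can. A call with a gripper value outside its range is refused whole. The fingers move at their own pace and stop on an object; FORCE is the grip in N (left out, the last holds). Time passes only in rows, so rows that do not move let the fingers close, or fill a call up. It gives the time, the measured TCP pose, the force and the opening at its end, in the units of the state.
- get_state(): the state, without advancing time (a new reading comes with each control period).
- capture(name): name is "side" or "top" or "wrist"; returns a dict with "image" (400x640x3 uint8, red, green, blue), "fovy" (degrees; the focal length in pixels is half the picture's height over the tangent of half this angle, whatever the lens; pixels are square), "cx", "cy" (the principal point, pixels), "D" ([k1, k2, p1, p2, k3] as OpenCV has them; the pictures are not rectified), "pose" (4x4, takes a point from camera to world coordinates); the wrist camera has in their place "tool_from_camera" (4x4, takes a point from camera to tool coordinates, whose origin is the TCP and whose axes are the tool frame's). Camera axes: x right, y up, looking along -z (the intrinsics and any distortion apply to the point x, -y, -z); pixel columns grow to the right and rows downward; lengths in m; the calibration is good to about 2 mm. A picture is of the moment at which its call begins: read the wrist's pose just before it. There is no depth.
- close_job(): hands the job in, once; it reports no verdict.
The state is a dict: "time_s": time; "joints": joint angles; "qd": joint speeds; "joint_torque": joint torques, N m; "tcp_pos": TCP position; "eef_rot": TCP orientation; "contact_force": force on the tool from outside, world axes, zero at the start; "moment": the same for the moment, N m; "gripper_width": finger opening in m.
Only numpy, scipy, OpenCV 4.12 (cv2) and the standard library are available. Lean on these libraries where they do the work, as an engineer would, in place of code of your own. Each camera call takes 0.05 s, during which the arm holds its last target.

## Working session

There is one attempt and no reset: what is moved stays moved. The work goes in short steps, Python scripts to look and compute and a shell command to move; the robot and the scene stay as the last step left them, time stands still between calls to the robot, and variables do not carry over. Pictures are saved under pics/ and viewed, and the job is handed in when it is done.

```bash
mkdir -p pics; cat > h.py <<'E'
from plant import *
import numpy as np, cv2
def save(n,f):
    c=capture(n); cv2.imwrite('pics/'+f,c['image'][:,:,::-1]); return c
def K(c):
    f=200/np.tan(np.radians(c['fovy'])/2); return np.array([[f,0,c['cx']],[0,f,c['cy']],[0,0,1]])
def ray(c,px,pose=None):
    P=np.array(c['pose'] if pose is None else pose)
    u=cv2.undistortPoints(np.array([[px]],float),K(c),np.array(c['D'],float))[0,0]
    d=P[:3,:3]@np.array([u[0],-u[1],-1.]); return P[:3,3],d
def onz(c,px,z,pose=None):
    o,d=ray(c,px,pose); return o+d*(z-o[2])/d[2]
def proj(c,p,pose=None):
    P=np.array(c['pose'] if pose is None else pose)
    q=P[:3,:3].T@(np.array(p)-P[:3,3]); q=np.array([[q*[1,-1,-1]]])
    return cv2.projectPoints(q,np.zeros(3),np.zeros(3),K(c),np.array(c['D'],float))[0][0,0]
E
python3 - <<'E'
from h import *
s=get_state(); print(s)
for n in ('side','top','wrist'):
    c=save(n,n+'0.png'); print(n,c['fovy'],c['cx'],c['cy'],c['D'],np.round(c.get('pose',c.get('tool_from_camera')),3).tolist())
E
```

```text
{'time_s': 0.0, 'joints': array([ 8.01631752e+01,  2.05897996e+01,  6.33074889e-01, -2.05139874e-02,
       -7.01339395e+01, -1.65079740e+01]), 'qd': array([ 0.06423758, -0.09130604,  0.03397533, -0.00768294,  0.05408313,
       -0.03940397]), 'joint_torque': array([-1.52482065e-03, -5.82712448e+01,  2.93063629e+01,  6.99763566e+00,
        6.81553240e-03, -1.59062547e-04]), 'tcp_pos': array([0.2993177 , 0.60439787, 0.18853463]), 'eef_rot': array([  94.50155979,   89.90730683, -111.85022534]), 'contact_force': array([0.37629458, 1.2739613 , 0.17954304]), 'moment': array([ 0.05390171, -0.00770879,  0.00838514]), 'gripper_width': 0.087877411623829}
side 43.89934233253636 327.8335711697546 190.22406379041195 [-0.09740907  0.          0.          0.          0.        ] [[0.98, 0.14, -0.143, 0.296], [-0.199, 0.615, -0.763, -1.272], [-0.019, 0.776, 0.631, 1.104], [0.0, 0.0, 0.0, 1.0]]
top 55.383969795095425 321.61454260353986 202.08493679206236 [-0.06704166  0.          0.          0.          0.        ] [[0.002, 0.988, -0.154, 0.363], [-1.0, 0.002, -0.005, -0.084], [-0.005, 0.154, 0.988, 1.103], [0.0, 0.0, 0.0, 1.0]]
wrist 70.22139414615438 317.4278865082154 197.8549963860627 [-0.02048998  0.          0.          0.          0.        ] [[0.002, 0.255, -0.967, -0.196], [1.0, -0.0, 0.002, -0.0], [0.0, -0.967, -0.255, -0.069], [0.0, 0.0, 0.0, 1.0]]
```

View pics/top0.png

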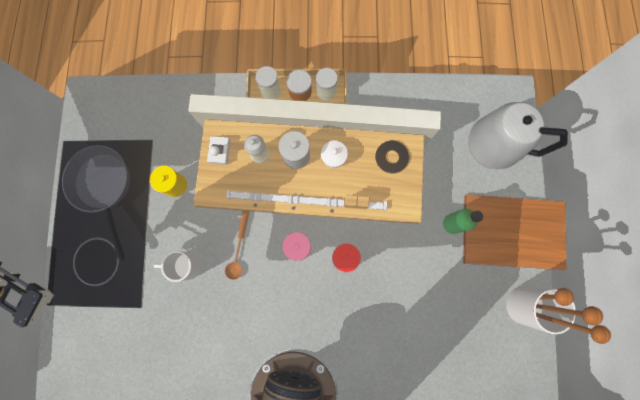

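View pics/side0.png

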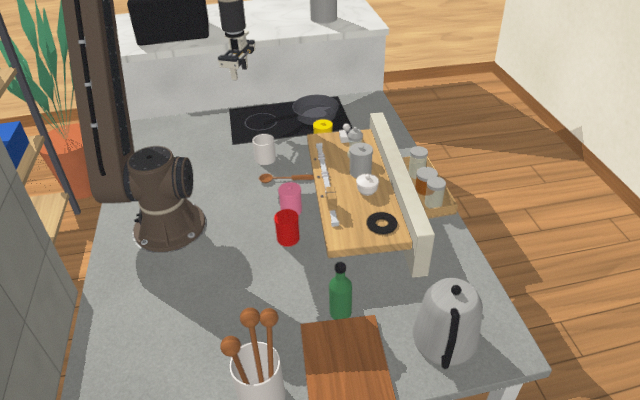

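View pics/wrist0.png

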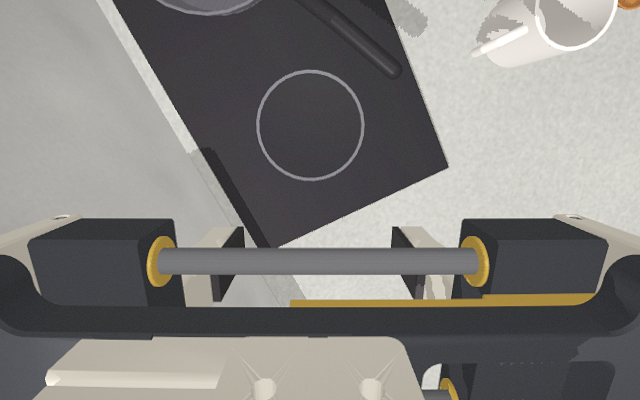

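```bash
python3 - <<'E'
from h import *
t=cv2.imread('pics/top0.png'); cv2.imwrite('pics/top0c.png',cv2.resize(t[90:230,185:445],None,fx=3,fy=3,interpolation=cv2.INTER_CUBIC))
t=cv2.imread('pics/side0.png'); cv2.imwrite('pics/side0c.png',cv2.resize(t[100:260,280:460],None,fx=3.6,fy=3.6,interpolation=cv2.INTER_CUBIC))
E
```

```text
(no output)
```

View pics/top0c.png

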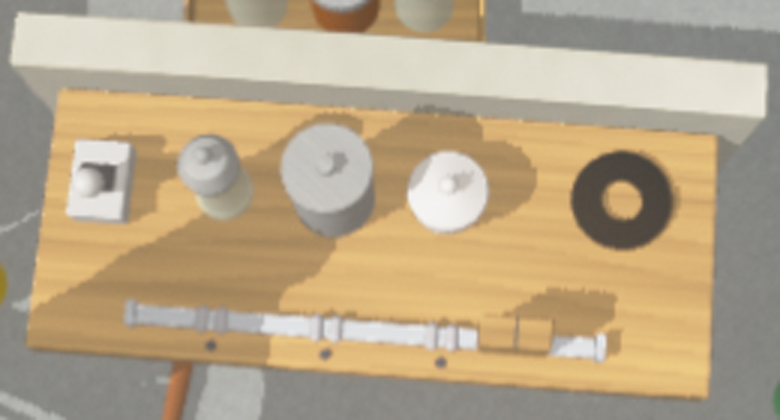

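View pics/side0c.png

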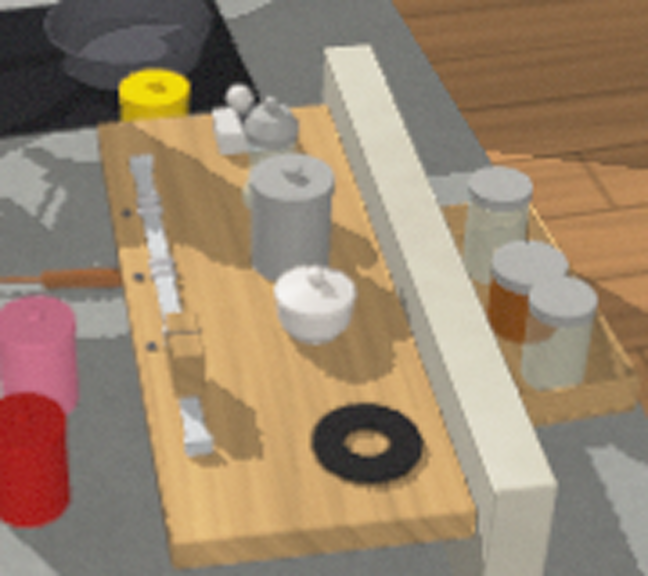

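The top crop shows mill (255,148), steel canister (294,147), white pot (334,153), trivet (392,156), and the stop's centre line at about (357,201). The studs are at (332,211), (293,208) and (255,205). The candidates are the plain steel cylinder with a knob on the board, the pink (296,246), red (346,257) and yellow (166,180) look-alikes, and the kettle and pots off the board. Only the steel one at (294,147) stands on the board in a place, the middle one. I'll work out the geometry next.

```bash
python3 - <<'E'
from h import *
c=capture('top'); im=c['image']
F=lambda x,y:(185+(x+.5)/3-.5,90+(y+.5)/3-.5)
st=[onz(c,F(*p),.12) for p in ((440,362),(325,353),(210,345))]
for s in st: print('stud',s.round(4))
d=st[2]-st[0]; print('spacing',np.linalg.norm(d[:2]))
yh=d/np.linalg.norm(d); yaw=np.degrees(np.arctan2(-yh[0],yh[1])); print('yaw',yaw)
# edges for yaw: board front corners & back
for n,p in dict(fl=(28,347),fr=(707,397)).items(): print(n,onz(c,F(*p),.12).round(4))
a=onz(c,F(28,347),.12);b=onz(c,F(707,397),.12);e=a-b;print('yaw edge',np.degrees(np.arctan2(-e[0],e[1])),np.linalg.norm(e))
print('stop top',onz(c,F(517,333),.183).round(4), [onz(c,F(*p),.183).round(4) for p in ((480,333),(553,335))])
xh=np.array([yh[1],-yh[0],0])
n=[s+xh*.022 for s in st]
print('notch',[q.round(4) for q in n])
stp=onz(c,F(517,333),.183); print('slide',.1+(stp-n[0])@yh, 'lat',(stp-n[0])@xh)
for nm,p,z in (('can',(327,168),.214),('pot',(447,185),.17),('mill',(208,163),.235)):
    q=onz(c,F(*p),z); print(nm,q.round(4),'along',.1+(q-n[0])@yh,'behind',(q-n[0])@xh)
for nm,p,z in (('pink',(296,246),.1),('red',(346,257),.1)): print(nm,onz(c,p,z).round(3))
E
```

```text
stud [ 0.4947 -0.1045  0.12  ]
stud [ 0.5024 -0.0045  0.12  ]
stud [0.5092 0.096  0.12  ]
spacing 0.20096595923212351
yaw -4.149335708755967
fl [0.5072 0.2567 0.12  ]
fr [ 0.4644 -0.3358  0.12  ]
yaw edge -4.122744705192173 0.5940193684375069
stop top [ 0.5102 -0.166   0.183 ] [array([ 0.5102, -0.1358,  0.183 ]), array([ 0.5086, -0.1953,  0.183 ])]
notch [array([ 0.5166, -0.106 ,  0.12  ]), array([ 0.5243, -0.0061,  0.12  ]), array([0.5312, 0.0944, 0.12  ])]
slide 0.03978352039902747 lat -0.0020753961766098055
can [ 0.6399 -0.0116  0.214 ] along 0.20316087746042905 behind 0.11611949838000431
pot [ 0.6388 -0.1096  0.17  ] along 0.10530793509735069 behind 0.12205436415428528
mill [0.6377 0.0811 0.235 ] along 0.2953666749306012 behind 0.10714908502404953
pink [ 0.403 -0.012  0.1  ]
red [ 0.375 -0.143  0.1  ]
```

```bash
cat >> h.py <<'E'
from scipy.spatial.transform import Rotation as Ro
def R(s): return Ro.from_euler('xyz',s['eef_rot'],degrees=True).as_matrix()
YH=np.array([.0720,.9974,0]); XH=np.array([.9974,-.0720,0])
E
python3 - <<'E'
from h import *
s=get_state(); r=R(s); print(r.round(3)); print('tcp',s['tcp_pos'])
ty=r[:,1]; print('ang ty',np.degrees(np.arctan2(ty[1],ty[0])),'target',np.degrees(np.arctan2(YH[1],YH[0])))
g=np.array([.506,-.231,.30]); print('delta tool',r.T@(g-s['tcp_pos']))
E
```

```text
[[-0.    -0.444 -0.896]
 [-0.001 -0.896  0.444]
 [-1.     0.001 -0.   ]]
tcp [0.2994306  0.60459274 0.1888835 ]
ang ty -116.34908286036561 target 85.8711121701682
delta tool [-0.11036567  0.65720896 -0.55599354]
```

```bash
python3 -m creep '{"jaw":[1,1,1,1,1,1,1,1,1,1],"translation":[[-0.011,0,0],[-0.011,0,0],[-0.011,0,0],[-0.011,0,0],[-0.011,0,0],[-0.011,0,0],[-0.011,0,0],[-0.011,0,0],[-0.011,0,0],[-0.011,0,0]],"roll":[-0.0388,-0.0388,-0.0388,-0.0388,-0.0388,-0.0388,-0.0388,-0.0388,-0.0388,-0.0388]}' 20
python3 - <<'E'
from h import *
s=get_state(); r=R(s); print(r.round(3),s['joints'].round(1)); ty=r[:,1]; print('ang',np.degrees(np.arctan2(ty[1],ty[0])))
print(r.T@(np.array([.506,-.231,.30])-s['tcp_pos']))
E
```

```text
time_s: 1.2
tcp_pos: [0.2995, 0.6047, 0.2997]
eef_rot: [68.8, 90.0, -115.3]
contact_force: [-0.4, 1.1, 0.1]
gripper_width: 0.0131
[[-0.    -0.07  -0.998]
 [-0.    -0.998  0.07 ]
 [-1.     0.     0.   ]] [ 80.2  18.1  11.2  -0.  -83.1   5.8]
ang -94.02063872508415
[-4.21494658e-05  8.19199625e-01 -2.64629896e-01]
```

```bash
python3 -m creep '{"jaw":[1,1,1,1,1,1,1,1,1,1],"translation":[[0,0.041,-0.0132],[0,0.041,-0.0132],[0,0.041,-0.0132],[0,0.041,-0.0132],[0,0.041,-0.0132],[0,0.041,-0.0132],[0,0.041,-0.0132],[0,0.041,-0.0132],[0,0.041,-0.0132],[0,0.041,-0.0132]],"roll":[0,0,0,0,0,0,0,0,0,0]}'
python3 -m creep '{"jaw":[1,1,1,1,1,1,1,1,1,1],"translation":[[0,0.041,-0.0132],[0,0.041,-0.0132],[0,0.041,-0.0132],[0,0.041,-0.0132],[0,0.041,-0.0132],[0,0.041,-0.0132],[0,0.041,-0.0132],[0,0.041,-0.0132],[0,0.041,-0.0132],[0,0.041,-0.0132]],"roll":[0,0,0,0,0,0,0,0,0,0]}'
python3 - <<'E'
from h import *
s=get_state(); r=R(s); print(s['tcp_pos'],r.round(3),s['joints'].round(1)); ty=r[:,1]; print('ang',np.degrees(np.arctan2(ty[1],ty[0])))
c=save('wrist','w1.png')
P=np.eye(4);P[:3,:3]=r;P[:3,3]=s['tcp_pos'];P=P@np.array(c['tool_from_camera']); np.save('w1.npy',P)
print(s['gripper_width'])
print('proj stop top',proj(c,[.511,-.166,.183],P),'notch2',proj(c,[.5243,-.0061,.13],P))
save('top','t1.png')
E
```

```text
time_s: 2.2
tcp_pos: [0.4017, 0.1847, 0.2996]
eef_rot: [-120.9, 90.0, 55.1]
contact_force: [1.4, 1.3, 0.5]
gripper_width: 0.0006
time_s: 3.2
tcp_pos: [0.504, -0.2338, 0.2994]
eef_rot: [-132.2, 90.0, 43.7]
contact_force: [0.3, 1.0, 0.1]
gripper_width: 0.0005
[ 0.50401898 -0.23383863  0.29943652] [[ 0.    -0.072 -0.997]
 [ 0.    -0.997  0.072]
 [-1.    -0.    -0.   ]] [ -4.7   6.2  -4.   -0.  -79.8  90.6]
ang -94.12050962311154
0.00045506986303233386
proj stop top [257.49790256 184.56985285] notch2 [143.80607017 174.83535484]
```

View pics/w1.png

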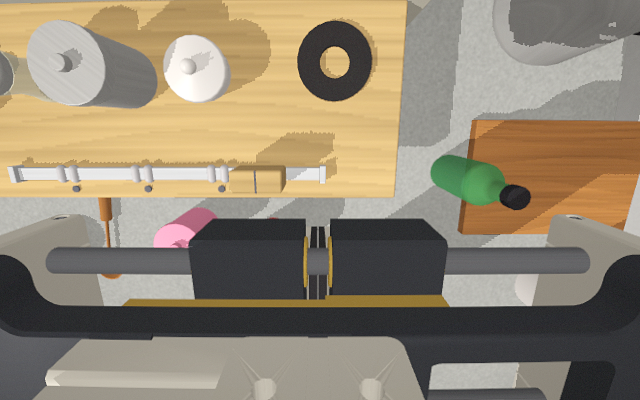

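View pics/t1.png

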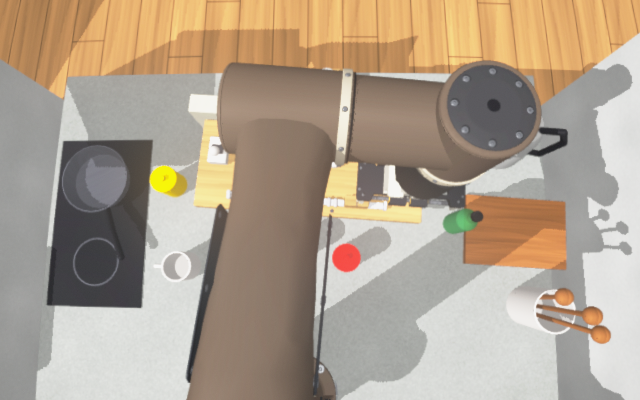

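```bash
python3 - <<'E'
from h import *
t=cv2.imread('pics/w1.png'); cv2.imwrite('pics/w1c.png',cv2.resize(t[130:220,125:345],None,fx=3.6,fy=3.6,interpolation=cv2.INTER_CUBIC))
E
```

```text
(no output)
```

View pics/w1c.png

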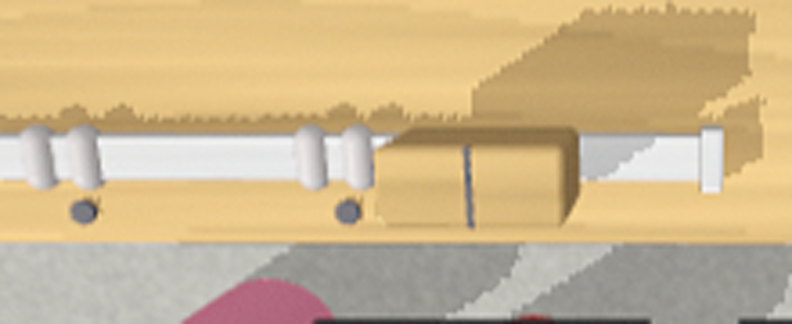

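```bash
python3 - <<'E'
from h import *
c=capture('wrist'); P=np.load('w1.npy')
F=lambda p:(125+(p[0]+.5)/3.6-.5,130+(p[1]+.5)/3.6-.5)
W=lambda p,z: onz(c,F(p),z,P)
s1=W((348,211),.12);s2=W((84,211),.12);n1=W((334,157),.132);n2=W((62,157),.132)
top=W((469,185),.183); L=W((375,185),.183);Rr=W((562,185),.183)
for k,v in dict(s1=s1,s2=s2,n1=n1,n2=n2,top=top,L=L,R=Rr,blk=W((711,130),.136)).items(): print(k,v.round(4),'along',round(float(v@YH),4),'lat',round(float(v@XH),4))
print('slide by stud',.1+(top-s1)@YH,'by ridges',.1+(top-n1)@YH)
t=get_state()['tcp_pos']; print('tcp along',t@YH,'lat',t@XH,get_state()['time_s'])
E
```

```text
s1 [ 0.497  -0.1017  0.12  ] along -0.0656 lat 0.5031
s2 [ 0.5043 -0.0013  0.12  ] along 0.035 lat 0.5031
n1 [ 0.5195 -0.1041  0.132 ] along -0.0665 lat 0.5257
n2 [ 0.5268 -0.0053  0.132 ] along 0.0327 lat 0.5258
top [ 0.5152 -0.1636  0.183 ] along -0.1261 lat 0.5257
L [ 0.5173 -0.1344  0.183 ] along -0.0968 lat 0.5257
R [ 0.5131 -0.1925  0.183 ] along -0.155 lat 0.5257
blk [ 0.52  -0.24   0.136] along -0.2019 lat 0.536
slide by stud 0.03953304755947415 by ridges 0.04036070964101588
tcp along -0.1972437180405053 lat 0.5193158182065244 3.35
```

```bash
python3 -m creep '{"jaw":[1,1,1,1,1,1,1,1,1,1],"translation":[[0.017,0,-0.005],[0.017,0,0],[0.017,0,0],[0.017,0,0],[0.017,0,0],[0.017,0,0],[0.017,0,0],[0.017,0,0],[0.014,0,0],[0,0,0]],"roll":[0,0,0,0,0,0,0,0,0,0]}'
python3 - <<'E'
from h import *
s=get_state(); t=s['tcp_pos']; print(t,'along',t@YH,'lat',t@XH,s['contact_force'],s['time_s'])
save('side','s2.png'); im=cv2.imread('pics/s2.png'); cv2.imwrite('pics/s2c.png',cv2.resize(im[100:280,270:450],None,fx=3.3,fy=3.3,interpolation=cv2.INTER_CUBIC))
save('wrist','w2.png')
E
```

```text
time_s: 4.35
tcp_pos: [0.5077, -0.2311, 0.1478]
eef_rot: [-12.4, 89.8, 163.5]
contact_force: [-0.1, 0.8, -0.5]
gripper_width: 0.0007
[ 0.50765555 -0.23109416  0.14778893] along -0.19394211484582213 lat 0.5229744242739371 [-0.10691376  0.82046493 -0.50185644] 4.35
```

View pics/s2c.png

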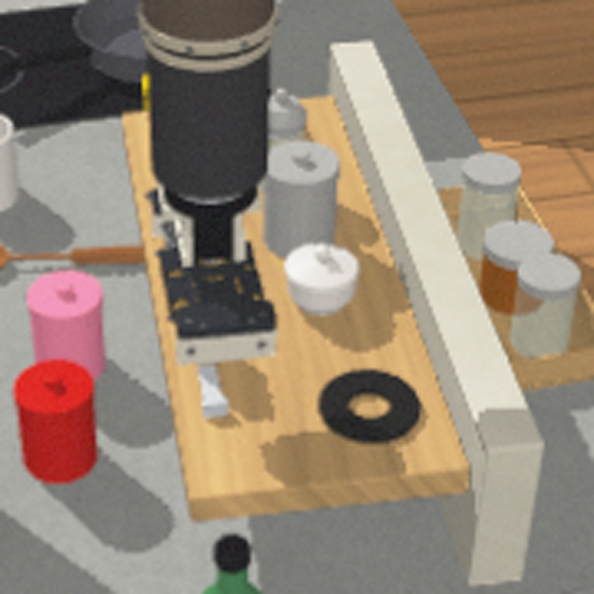

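View pics/w2.png

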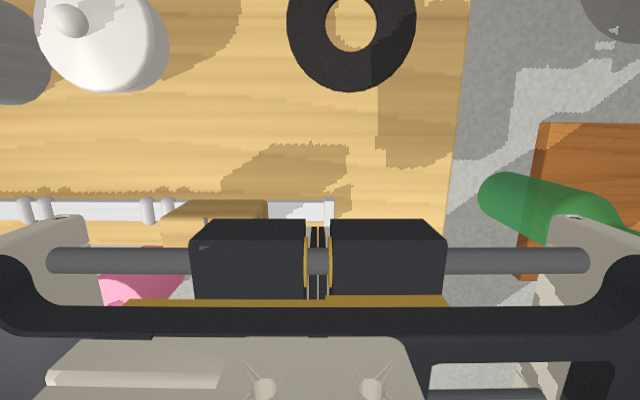

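```bash
cat > st.py <<'E'
from h import *
s=get_state(); t=s['tcp_pos']; f=s['contact_force']
print('t',s['time_s'],'along',round(t@YH,4),'lat',round(t@XH,4),'z',round(t[2],4),'Falong',round(f@YH,2),'f',f.round(2))
E
python3 -m creep '{"jaw":[1,1,1,1,1,1,1,1,1,1],"translation":[[0,-0.0025,0],[0,-0.0025,0],[0,-0.0025,0],[0,-0.0025,0],[0,-0.0025,0],[0,-0.0025,0],[0,-0.0025,0],[0,-0.0025,0],[0,-0.0025,0],[0,-0.0025,0]],"roll":[0,0,0,0,0,0,0,0,0,0]}'; python3 st.py
python3 -m creep '{"jaw":[1,1,1,1,1,1,1,1,1,1],"translation":[[0,-0.0025,0],[0,-0.0025,0],[0,-0.0025,0],[0,-0.0025,0],[0,-0.0025,0],[0,-0.0025,0],[0,-0.0025,0],[0,-0.0025,0],[0,-0.0025,0],[0,-0.0025,0]],"roll":[0,0,0,0,0,0,0,0,0,0]}'; python3 st.py
python3 - <<'E'
from h import *
save('wrist','w3.png')
E
```

```text
time_s: 5.45
tcp_pos: [0.5108, -0.2072, 0.1494]
eef_rot: [8.0, 90.0, -176.1]
contact_force: [-0.0, -0.3, -0.9]
gripper_width: 0.0004
t 5.45 along -0.1699 lat 0.5244 z 0.1494 Falong -0.33 f [-0.01 -0.33 -0.94]
time_s: 6.45
tcp_pos: [0.5127, -0.1822, 0.1495]
eef_rot: [152.6, 90.0, -31.5]
contact_force: [0.1, -1.0, -0.5]
gripper_width: 0.0008
t 6.45 along -0.1449 lat 0.5244 z 0.1495 Falong -1.01 f [ 0.12 -1.02 -0.52]
```

View pics/w3.png

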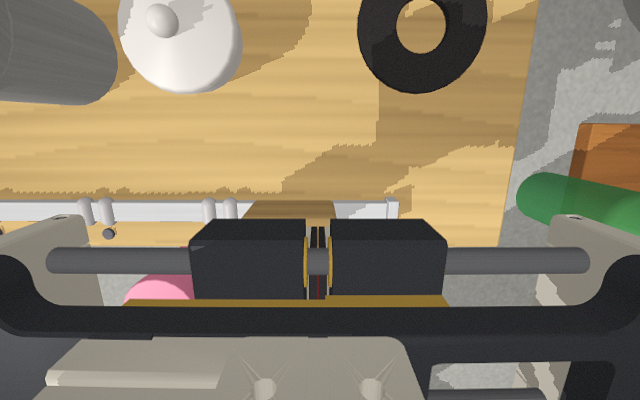

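```bash
cat > crop.py <<'E'
import sys; from h import *
a,b=sys.argv[1],sys.argv[2]; x0,y0,x1,y1=map(int,sys.argv[3:7]); t=cv2.imread('pics/'+a); k=780/(x1-x0)
cv2.imwrite('pics/'+b,cv2.resize(t[y0:y1,x0:x1],None,fx=k,fy=k,interpolation=cv2.INTER_CUBIC))
E
python3 crop.py w3.png w3c.png 60 185 410 325
```

```text
(no output)
```

View pics/w3c.png

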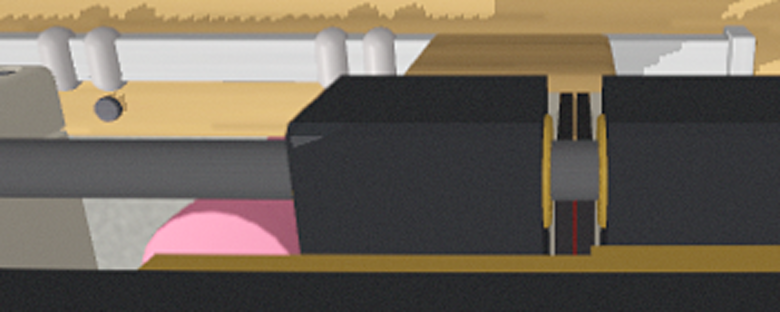

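```bash
python3 - <<'E'
from h import *
s=get_state(); r=R(s); c=capture('wrist')
P=np.eye(4);P[:3,:3]=r;P[:3,3]=s['tcp_pos'];P=P@np.array(c['tool_from_camera'])
k=780/350; F=lambda p:(60+(p[0]+.5)/k-.5,185+(p[1]+.5)/k-.5)
W=lambda p,z: (onz(c,F(p),z,P)@YH).round(4)
n1=W((356,58),.132);n2=W((79,58),.132);a=W((433,36),.137);b=W((609,36),.137)
print(n1,n2,a,b,'slide',.1+(a+b)/2-n1,.2+(a+b)/2-n2, 'tcp',s['tcp_pos']@YH)
E
```

```text
-0.0669 0.0329 -0.0957 -0.1557 slide 0.0412 0.041400000000000006 tcp -0.14463147520711578
```

```bash
python3 - <<'E'
from h import *
c=save('side','s4.png'); s=get_state(); print(s['tcp_pos'],proj(c,s['tcp_pos']), 'stop topR',proj(c,np.array([.5257*XH+(-.1557)*YH])[0]+[0,0,.183]))
c2=save('wrist','w4.png'); c3=save('top','t4.png')
E
python3 crop.py s4.png s4c.png 290 130 410 230; python3 crop.py t4.png t4c.png 300 130 440 230;python3 crop.py w4.png w4c.png 260 185 380 275
```

```text
[ 0.51265493 -0.18228868  0.14947036] [332.30594398 203.53451895] stop topR [333.08293611 197.10395808]
```

View pics/s4c.png

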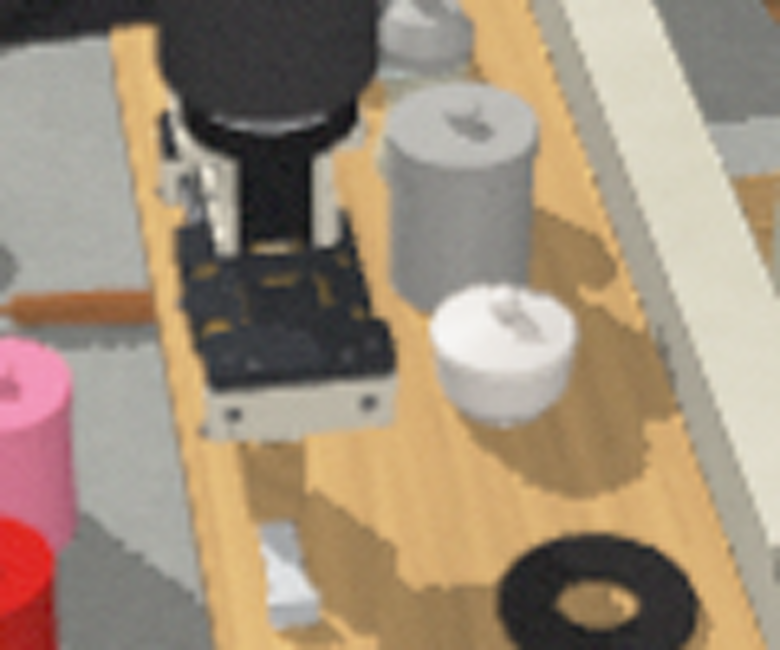

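View pics/t4c.png

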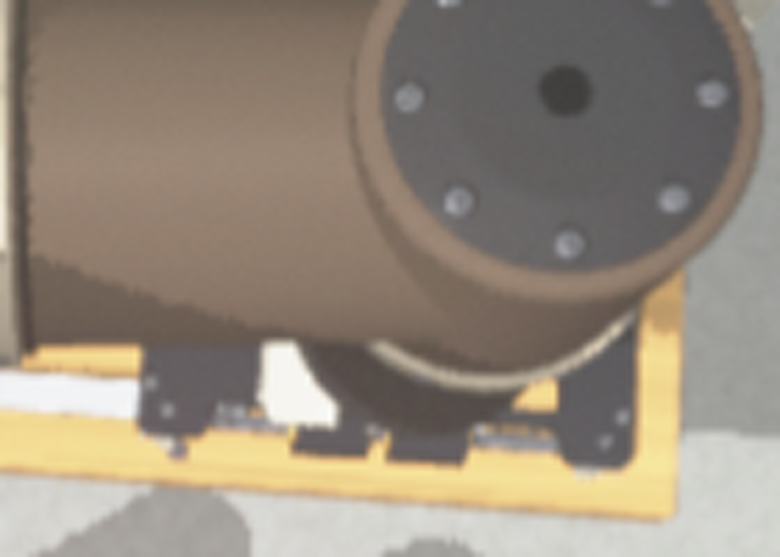

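View pics/w4c.png

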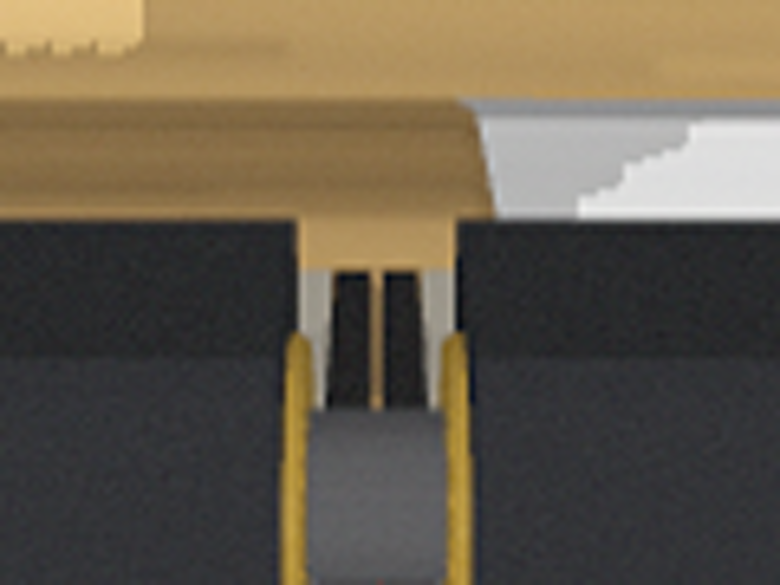

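```bash
python3 st.py; python3 - <<'E'
from h import *
c=capture('wrist'); T=np.array(c['tool_from_camera'])
for x in (0,-.019,-.035,-.05,-.066):
  for z in (-.0095,0,.0095): print(x,z,proj(c,[x,0,z],T).round(1), end=' ')
  print()
print(T.round(4))
s=get_state(); r=R(s);P=np.eye(4);P[:3,:3]=r;P[:3,3]=s['tcp_pos'];P=P@T
for z in (.183,.137):
  for a in (-.1557,-.0957):
    for l in (.5257-.013,.5257+.013): print(z,a,l,proj(c,a*YH+l*XH+[0,0,z],P).round(1))
E
```

```text
t 6.7 along -0.1451 lat 0.5244 z 0.1495 Falong 0.15 f [0.1  0.14 0.56]
0 -0.0095 [318.4 208.4] 0 0 [318.4 220.9] 0 0.0095 [318.4 233.2] 
-0.019 -0.0095 [318.5 216.9] -0.019 0 [318.5 230.5] -0.019 0.0095 [318.5 243.8] 
-0.035 -0.0095 [318.5 225.4] -0.035 0 [318.5 240.1] -0.035 0.0095 [318.5 254.4] 
-0.05 -0.0095 [318.6 234.9] -0.05 0 [318.6 250.8] -0.05 0.0095 [318.5 266.3] 
-0.066 -0.0095 [318.7 247.2] -0.066 0 [318.6 264.7] -0.066 0.0095 [318.6 281.5] 
[[ 1.700e-03  2.546e-01 -9.670e-01 -1.956e-01]
 [ 1.000e+00 -4.000e-04  1.600e-03 -4.000e-04]
 [ 1.000e-04 -9.670e-01 -2.546e-01 -6.880e-02]
 [ 0.000e+00  0.000e+00  0.000e+00  1.000e+00]]
0.183 -0.1557 0.5126999999999999 [335.5 256.7]
0.183 -0.1557 0.5387 [336.2 217.1]
0.183 -0.0957 0.5126999999999999 [239.4 256.5]
0.183 -0.0957 0.5387 [236.3 217. ]
0.137 -0.1557 0.5126999999999999 [332.  229.9]
0.137 -0.1557 0.5387 [332.4 197.6]
0.137 -0.0957 0.5126999999999999 [255.1 229.8]
0.137 -0.0957 0.5387 [253.1 197.6]
```

```bash
python3 crop.py wrist0.png w0c.png 140 190 490 330; python3 crop.py side0.png s0c.png 200 10 280 90;  python3 crop.py w1.png w1d.png 270 200 370 260
```

```text
(no output)
```

View pics/w0c.png

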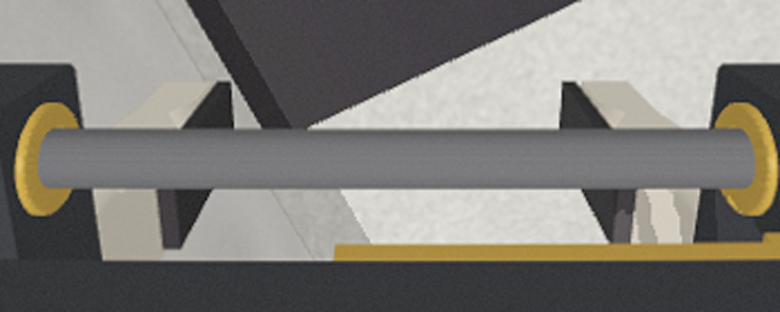

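View pics/s0c.png

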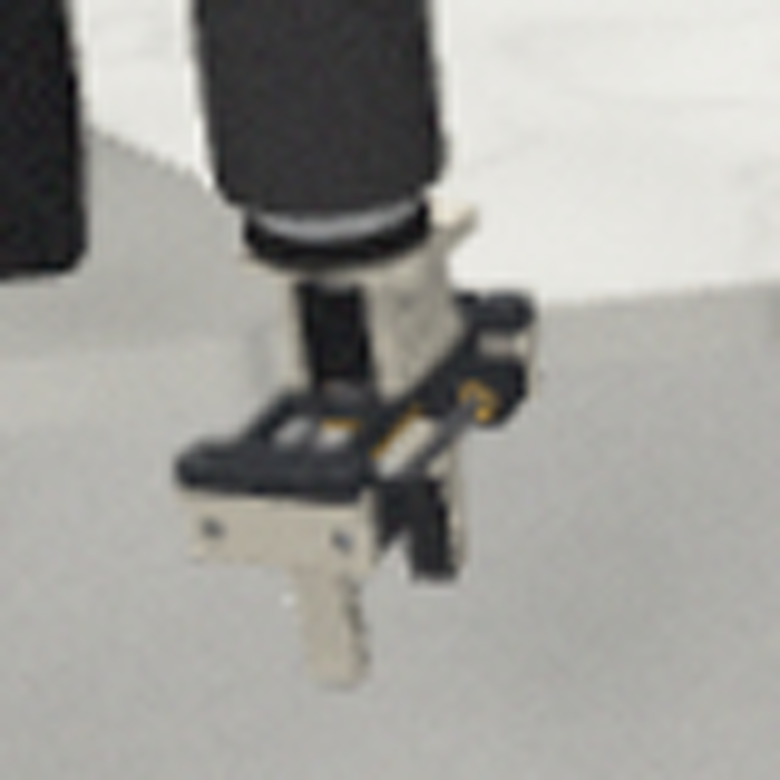

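View pics/w1d.png

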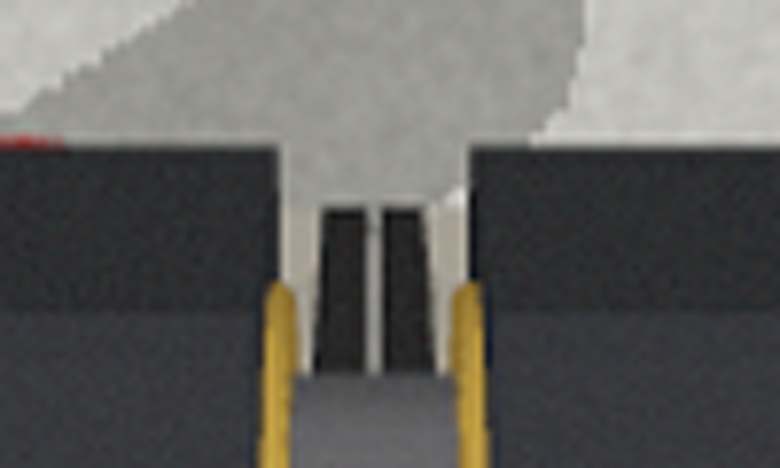

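```bash
python3 - <<'E'
from h import *
c=capture('side')
t=np.array([.2994,.6046,.1889]); ty=np.array([-.444,-.896,0]);tz=np.array([-.896,.444,0])
for dz in (0,.02,.035,.05): print(dz,*[proj(c,t+[0,0,dz]+ty*(k*.054)).round(1) for k in (-1,0,1)])
E
```

```text
0 [246.3  75.2] [241.2  81. ] [236.   87.1]
0.02 [245.7  70.8] [240.6  76.6] [235.3  82.5]
0.035 [245.3  67.5] [240.2  73.2] [234.8  79.1]
0.05 [244.9  64.1] [239.7  69.8] [234.3  75.7]
```

The fingertips passed above the stop without touching it. Both the wrist and side views put the real tips about 33 mm short of the stated TCP, so at TCP z=0.1495 they sat at about z=0.184, just over the stop top at 0.183. I'll back off and go lower in checked steps.

```bash
python3 -m creep '{"jaw":[1,1,1,1,1,1,1,1,1,1],"translation":[[0,0.005,0],[0,0.005,0],[0,0.005,0],[0,0.005,0],[0,0.005,0],[0,0.005,0],[0,0.005,0],[0,0.005,0],[0,0.005,0],[0,0,0]],"roll":[0,0,0,0,0,0,0,0,0,0]}'; python3 st.py
python3 -m creep '{"jaw":[1,1,1,1,1,1,1,1,1,1],"translation":[[0.002,0,0],[0.002,0,0],[0.002,0,0],[0.002,0,0],[0.002,0,0],[0.002,0,0],[0.002,0,0],[0.001,0,0],[0,0,0],[0,0,0]],"roll":[0,0,0,0,0,0,0,0,0,0]}'; python3 st.py
python3 - <<'E'
from h import *
save('side','s5.png');save('wrist','w5.png')
E
python3 crop.py s5.png s5c.png 290 130 410 230;python3 crop.py w5.png w5c.png 140 180 400 300
```

```text
time_s: 7.8
tcp_pos: [0.5093, -0.2279, 0.1494]
eef_rot: [35.3, 90.0, -148.9]
contact_force: [0.5, 0.1, 0.8]
gripper_width: 0.0003
t 7.8 along -0.1906 lat 0.5244 z 0.1494 Falong 0.16 f [0.53 0.12 0.76]
time_s: 8.8
tcp_pos: [0.5094, -0.2273, 0.1345]
eef_rot: [106.4, 90.0, -77.7]
contact_force: [-0.8, -0.3, -0.6]
gripper_width: 0.0002
t 8.8 along -0.1901 lat 0.5244 z 0.1345 Falong -0.38 f [-0.82 -0.33 -0.64]
```

View pics/s5c.png

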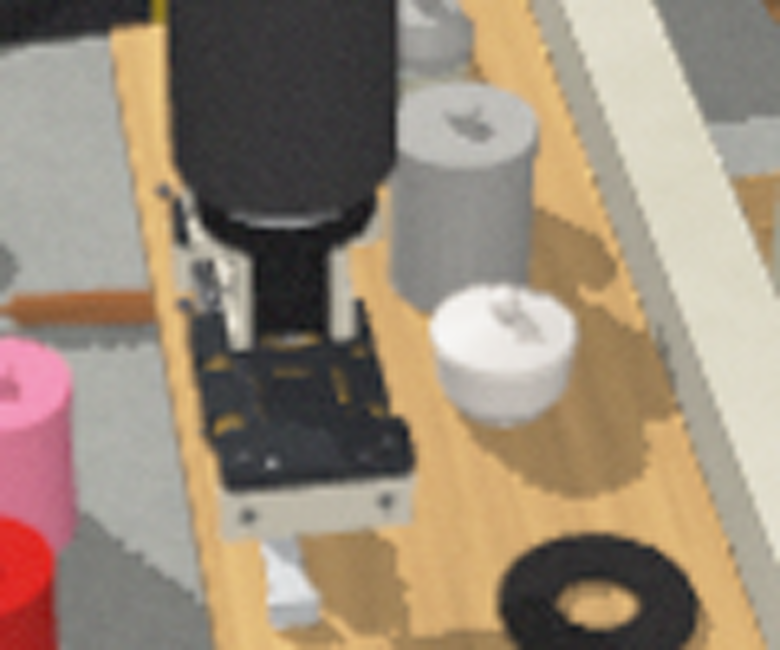

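View pics/w5c.png

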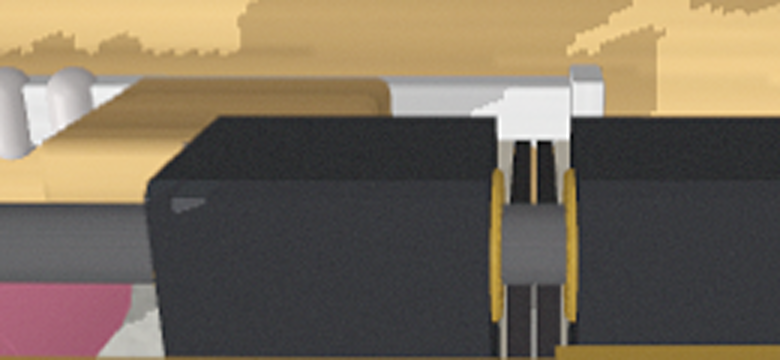

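```bash
python3 - <<'E'
from h import *
c=capture('side')
for q in ((225,540),(412,522)):
  px=(290+q[0]/6.5,130+q[1]/6.5); o,d=ray(c,px)
  for a in (-.19-.0965,-.19-.0865,-.19-.075):
    k=(a-o@YH)/(d@YH); p=o+k*d; print(q,a,'z',p[2].round(4),'lat',(p@XH).round(4))
E
```

```text
(225, 540) -0.2865 z 0.2419 lat 0.4861
(225, 540) -0.27649999999999997 z 0.233 lat 0.4871
(225, 540) -0.265 z 0.2226 lat 0.4883
(412, 522) -0.2865 z 0.2415 lat 0.5621
(412, 522) -0.27649999999999997 z 0.2325 lat 0.564
(412, 522) -0.265 z 0.2222 lat 0.5661
```

```bash
python3 -m creep '{"jaw":[1,1,1,1,1,1,1,1,1,1],"translation":[[0.002,0,0],[0.002,0,0],[0.002,0,0],[0.002,0,0],[0.002,0,0],[0.002,0,0],[0.002,0,0],[0.002,0,0],[0,0,0],[0,0,0]],"roll":[0,0,0,0,0,0,0,0,0,0]}'; python3 st.py
python3 -m creep '{"jaw":[1,1,1,1,1,1,1,1,1,1],"translation":[[0,-0.001,0],[0,-0.001,0],[0,-0.0015,0],[0,-0.0015,0],[0,-0.0015,0],[0,-0.0015,0],[0,-0.0015,0],[0,-0.0015,0],[0,-0.0015,0],[0,-0.0015,0]],"roll":[0,0,0,0,0,0,0,0,0,0]}'; python3 st.py
```

```text
time_s: 9.95
tcp_pos: [0.5094, -0.2273, 0.1184]
eef_rot: [53.9, 90.0, -130.2]
contact_force: [-0.1, 0.7, -1.3]
gripper_width: 0.0003
t 9.95 along -0.1901 lat 0.5245 z 0.1184 Falong 0.68 f [-0.14  0.69 -1.34]
time_s: 10.95
tcp_pos: [0.5104, -0.2132, 0.1185]
eef_rot: [-150.4, 90.0, 25.5]
contact_force: [-0.1, 0.7, -1.0]
gripper_width: 0.0004
t 10.95 along -0.1759 lat 0.5244 z 0.1185 Falong 0.65 f [-0.08  0.66 -1.05]
```

Now push on 20 mm at a modest pace and check for contact.

```bash
python3 -m creep '{"jaw":[1,1,1,1,1,1,1,1,1,1],"translation":[[0,-0.002,0],[0,-0.002,0],[0,-0.002,0],[0,-0.002,0],[0,-0.002,0],[0,-0.002,0],[0,-0.002,0],[0,-0.002,0],[0,-0.002,0],[0,-0.002,0]],"roll":[0,0,0,0,0,0,0,0,0,0]}'; python3 st.py
python3 - <<'E'
from h import *
save('wrist','w6.png')
E
python3 crop.py w6.png w6c.png 60 180 410 320
```

```text
time_s: 11.95
tcp_pos: [0.5119, -0.1932, 0.1185]
eef_rot: [-168.6, 90.0, 7.2]
contact_force: [0.3, -0.7, 0.2]
gripper_width: 0.0004
t 11.95 along -0.1559 lat 0.5245 z 0.1185 Falong -0.65 f [ 0.27 -0.67  0.19]
```

View pics/w6c.png

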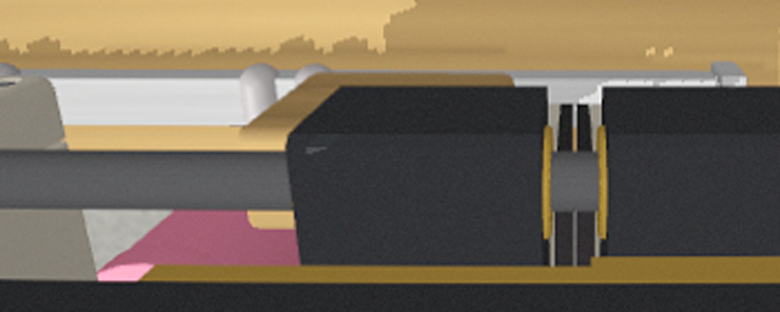

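```bash
cat > sl.py <<'E'
# right end of rear bottom edge (native px) -> slide ; notch ref: n1 along -.0669, n2 .0330
import sys; from h import *
s=get_state(); r=R(s); c=capture('wrist')
P=np.eye(4);P[:3,:3]=r;P[:3,3]=s['tcp_pos'];P=P@np.array(c['tool_from_camera'])
for a in sys.argv[1:]:
    x,y,z=map(float,a.split(',')); p=onz(c,(x,y),z,P); print(a,'along',(p@YH).round(4),'lat',(p@XH).round(4))
print('tcp along',(s['tcp_pos']@YH).round(4))
E
python3 sl.py 290.1,213.8,.137 175.4,215,.132 200.8,215,.132
```

```text
290.1,213.8,.137 along -0.1372 lat 0.5359
175.4,215,.132 along -0.0589 lat 0.5333
200.8,215,.132 along -0.0762 lat 0.5333
tcp along -0.1557
```

```bash
python3 -m creep '{"jaw":[1,1,1,1,1,1,1,1,1,1],"translation":[[0,-0.003,0],[0,-0.003,0],[0,-0.003,0],[0,-0.003,0],[0,-0.003,0],[0,-0.003,0],[0,-0.003,0],[0,-0.003,0],[0,-0.003,0],[0,-0.003,0]],"roll":[0,0,0,0,0,0,0,0,0,0]}'; python3 st.py
python3 -m creep '{"jaw":[1,1,1,1,1,1,1,1,1,1],"translation":[[0,-0.002,0],[0,-0.002,0],[0,-0.001,0],[0,-0.001,0],[0,-0.001,0],[0,0,0],[0,0,0],[0,0,0],[0,0,0],[0,0,0]],"roll":[0,0,0,0,0,0,0,0,0,0]}'; python3 st.py
python3 - <<'E'
from h import *
save('wrist','w7.png')
E
python3 crop.py w7.png w7c.png 60 180 410 320
```

```text
time_s: 13.05
tcp_pos: [0.514, -0.1637, 0.1186]
eef_rot: [89.8, 90.0, -94.3]
contact_force: [0.7, -3.0, 0.8]
gripper_width: 0.0004
t 13.05 along -0.1263 lat 0.5244 z 0.1186 Falong -2.96 f [ 0.74 -3.02  0.79]
time_s: 14.05
tcp_pos: [0.5145, -0.1565, 0.1184]
eef_rot: [-58.5, 90.0, 117.4]
contact_force: [-0.4, 1.2, 0.2]
gripper_width: 0.0005
t 14.05 along -0.1191 lat 0.5244 z 0.1184 Falong 1.15 f [-0.39  1.18  0.17]
```

View pics/w7c.png

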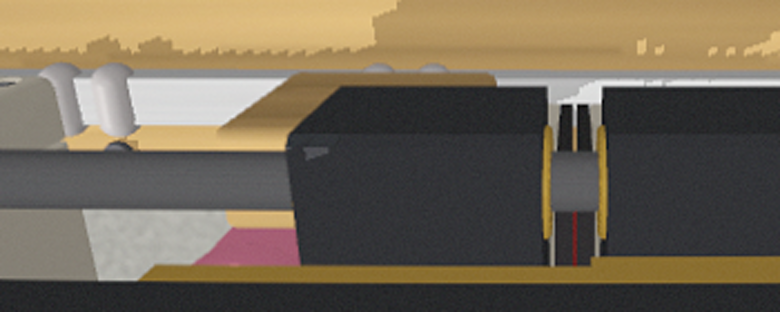

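```bash
python3 sl.py 282.1,213.8,.137 229.6,210.2,.132 254.5,210.2,.132 90.7,215,.132 112.7,215,.132
```

```text
282.1,213.8,.137 along -0.0953 lat 0.5359
229.6,210.2,.132 along -0.0595 lat 0.5367
254.5,210.2,.132 along -0.0762 lat 0.5367
90.7,215,.132 along 0.0364 lat 0.5331
112.7,215,.132 along 0.021 lat 0.5332
tcp along -0.1191
```

```bash
python3 -m creep '{"jaw":[1,1,1,1,1,1,1,1,1,1],"translation":[[0,-0.002,0],[0,-0.003,0],[0,-0.003,0],[0,-0.003,0],[0,-0.003,0],[0,-0.003,0],[0,-0.003,0],[0,-0.003,0],[0,-0.003,0],[0,-0.004,0]],"roll":[0,0,0,0,0,0,0,0,0,0]}'; python3 st.py
python3 -m creep '{"jaw":[1,1,1,1,1,1,1,1,1,1],"translation":[[0,-0.004,0],[0,-0.004,0],[0,-0.004,0],[0,-0.004,0],[0,-0.004,0],[0,-0.004,0],[0,-0.004,0],[0,-0.004,0],[0,-0.004,0],[0,-0.004,0]],"roll":[0,0,0,0,0,0,0,0,0,0]}'; python3 st.py
python3 - <<'E'
from h import *
save('wrist','w8.png')
E
python3 crop.py w8.png w8c.png 60 180 410 320
```

```text
time_s: 15.15
tcp_pos: [0.5166, -0.1264, 0.1185]
eef_rot: [80.6, 90.0, -103.6]
contact_force: [0.8, -1.2, 0.4]
gripper_width: 0.0004
t 15.15 along -0.0889 lat 0.5244 z 0.1185 Falong -1.16 f [ 0.77 -1.22  0.44]
time_s: 16.15
tcp_pos: [0.5195, -0.0864, 0.1185]
eef_rot: [178.9, 90.0, -5.2]
contact_force: [0.3, -0.7, -0.5]
gripper_width: 0.0003
t 16.15 along -0.0487 lat 0.5244 z 0.1185 Falong -0.67 f [ 0.34 -0.69 -0.5 ]
```

View pics/w8c.png

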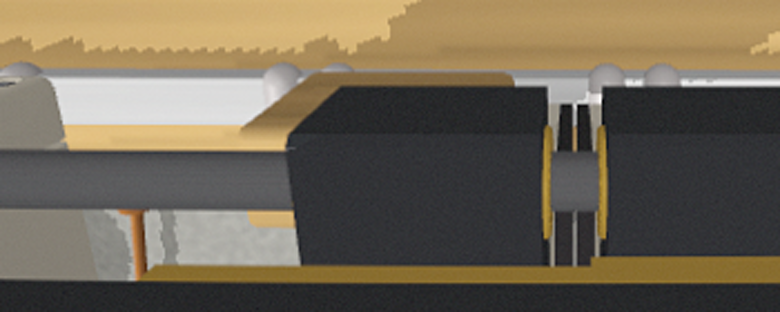

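```bash
python3 -m creep '{"jaw":[1,1,1,1,1,1,1,1,1,1],"translation":[[0,-0.0025,0],[0,-0.0025,0],[0,-0.0025,0],[0,-0.0025,0],[0,-0.0025,0],[0,-0.002,0],[0,-0.002,0],[0,-0.002,0],[0,-0.002,0],[0,-0.002,0]],"roll":[0,0,0,0,0,0,0,0,0,0]}'; python3 st.py
python3 -m creep '{"jaw":[1,1,1,1,1,1,1,1,1,1],"translation":[[0,-0.001,0],[0,-0.001,0],[0,-0.001,0],[0,-0.001,0],[0,-0.001,0],[0,-0.001,0],[0,-0.001,0],[0,0,0],[0,0,0],[0,0,0]],"roll":[0,0,0,0,0,0,0,0,0,0]}'; python3 st.py
python3 - <<'E'
from h import *
save('wrist','w9.png')
E
python3 crop.py w9.png w9c.png 60 180 410 320
```

```text
time_s: 17.2
tcp_pos: [0.521, -0.0647, 0.1186]
eef_rot: [80.2, 90.0, -103.9]
contact_force: [0.1, -3.9, 1.6]
gripper_width: 0.0004
t 17.2 along -0.027 lat 0.5243 z 0.1186 Falong -3.9 f [ 0.14 -3.92  1.58]
time_s: 18.2
tcp_pos: [0.5216, -0.0572, 0.1184]
eef_rot: [-24.1, 90.0, 151.8]
contact_force: [-0.5, -0.1, -0.3]
gripper_width: 0.0004
t 18.2 along -0.0195 lat 0.5243 z 0.1184 Falong -0.18 f [-0.49 -0.14 -0.33]
```

View pics/w9c.png

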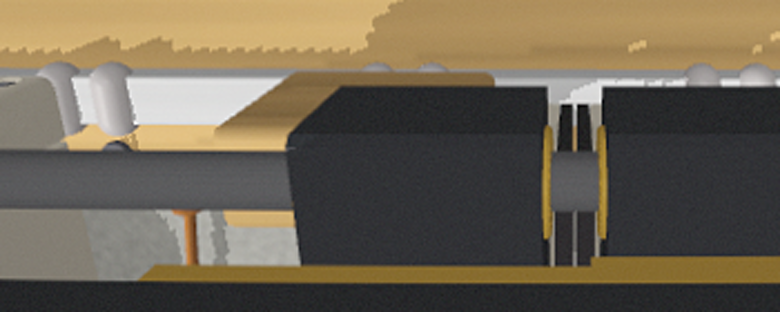

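The force rose to 3.9 N and then fell to nothing, and the view looks like the notch 1 drop: the stop's rear edge is at crop x≈493, clear of the fingers. I'll retreat sideways, then up, and check.

```bash
python3 -m creep '{"jaw":[1,1,1,1,1,1,1,1,1,1],"translation":[[0,0.003,0],[0,0.004,0],[0,0.005,0],[0,0.005,0],[0,0.005,0],[0,0.005,0],[0,0.005,0],[0,0,0],[-0.01,0,0],[-0.015,0,0]],"roll":[0,0,0,0,0,0,0,0,0,0]}'; python3 st.py
python3 -m creep '{"jaw":[1,1,1,1,1,1,1,1,1,1],"translation":[[-0.02,0,0],[-0.02,0,0],[-0.02,0,0],[-0.02,0,0],[-0.02,0,0],[-0.02,0.01,0],[-0.02,0.02,0],[-0.02,0.02,0],[-0.01,0.01,0],[0,0,0]],"roll":[0,0,0,0,0,0,0,0,0,0]}'; python3 st.py
python3 - <<'E'
from h import *
save('wrist','w10.png');save('side','s10.png')
E
python3 crop.py s10.png s10c.png 290 120 430 240
```

```text
time_s: 19.25
tcp_pos: [0.5188, -0.0892, 0.1436]
eef_rot: [13.4, 89.9, -170.7]
contact_force: [0.4, 0.8, 1.0]
gripper_width: 0.0002
t 19.25 along -0.0516 lat 0.5239 z 0.1436 Falong 0.88 f [0.41 0.85 1.  ]
time_s: 20.25
tcp_pos: [0.5155, -0.1499, 0.3152]
eef_rot: [-179.1, 89.8, -3.3]
contact_force: [0.3, -0.1, 0.3]
gripper_width: -0.0
t 20.25 along -0.1124 lat 0.525 z 0.3152 Falong -0.05 f [ 0.33 -0.07  0.3 ]
```

View pics/w10.png

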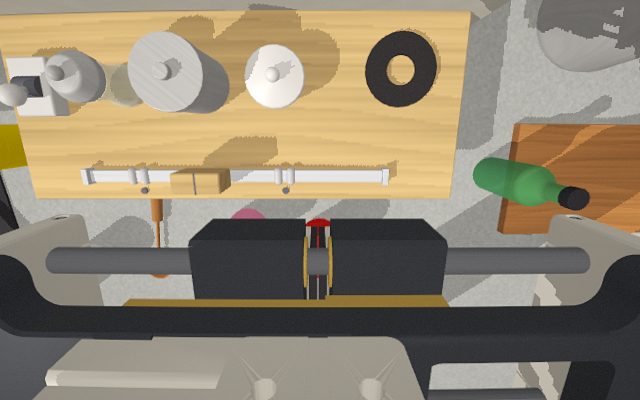

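View pics/s10c.png

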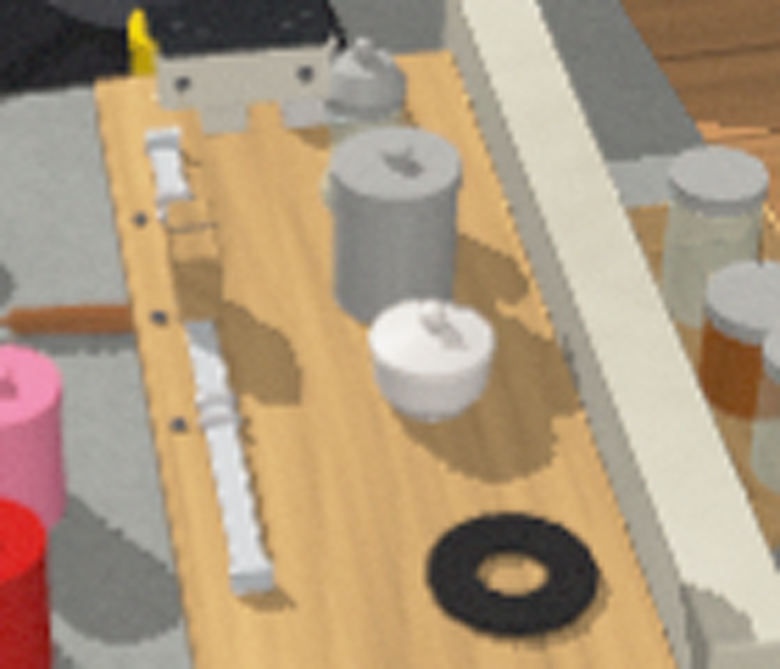

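```bash
python3 crop.py w10.png w10c.png 70 150 330 210; python3 - <<'E'
from h import *
s=get_state(); print(s['tcp_pos'],s['time_s'])
E
```

```text
[ 0.51474822 -0.14861886  0.31288383] 20.35
```

View pics/w10c.png

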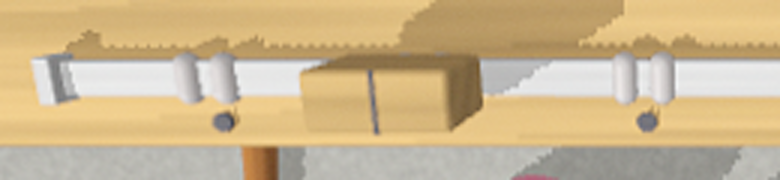

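```bash
python3 - <<'E'
from h import *
s=get_state(); r=R(s); c=save('wrist','w11.png')
P=np.eye(4);P[:3,:3]=r;P[:3,3]=s['tcp_pos'];P=P@np.array(c['tool_from_camera'])
import cv2
a=cv2.imread('pics/w10.png').astype(int);b=cv2.imread('pics/w11.png').astype(int)
sh=cv2.phaseCorrelate(a[0:210,:,1].astype(np.float32),b[0:210,:,1].astype(np.float32)); print('shift',sh)
F=lambda p:(70+p[0]/3+sh[0][0]-.33,150+p[1]/3+sh[0][1]-.33)
W=lambda p,z: onz(c,F(p),z,P)
s1=W((647,121),.12);s3=W((223,121),.12);n1=W((643,77),.132);n3=W((204,77),.132);t=W((373,101),.183);Rr=W((449,101),.183);L=W((301,101),.183)
print('spacing',(s3-s1)@YH,(n3-n1)@YH,'slide stud',.2+(t-(s1+s3)/2)@YH,'ridges',.2+(t-(n1+n3)/2)@YH,'ends',.2+((L+Rr)/2-(n1+n3)/2)@YH, 'lat',t@XH,((L-Rr)@YH))
E
```

```text
shift ((1.1924886715790421, -1.1303287559049409), 0.7918876702310862)
spacing 0.20010988913818398 0.19826283957010402 slide stud 0.1997360291097491 ridges 0.20080000394143585 ends 0.20008526104786584 lat 0.5261257101186584 0.05831161138317399
```

```bash
python3 - <<'E'
from h import *
a=cv2.imread('pics/side0.png',0);b=cv2.imread('pics/s10.png',0)
for n,(x,y,w,h) in dict(canister=(347,142,28,36),pot=(354,172,28,24),trivet=(363,208,38,30),mill=(348,126,18,12),pink=(278,183,26,30),oil=(327,262,30,60),spoon=(258,170,50,16),mug=(250,133,28,34)).items():
    r=cv2.matchTemplate(b[y-8:y+h+8,x-8:x+w+8],a[y:y+h,x:x+w],cv2.TM_CCOEFF_NORMED); m=cv2.minMaxLoc(r); print(n,round(m[1],3),m[3][0]-8,m[3][1]-8)
s=get_state(); print(s['contact_force'],abs(s['qd']).max())
print(close_job())
E
```

```text
canister 0.927 0 0
pot 0.999 0 0
trivet 0.999 0 0
mill 0.85 0 0
pink 0.65 0 0
oil 0.868 0 0
spoon 0.758 0 0
mug 0.988 0 0
[0.83584509 0.18748753 0.21847853] 0.42868420207081737
the job is handed in; nothing more can be done
None
```

I pushed the stop past notch 1 and into notch 2, directly in front of the steel canister at the middle place. The arm is withdrawn to TCP z ≈ 0.31 m, and I handed the job in at about 20 s of the 51 s allowed.

**Stop position:** The last wrist view puts the stop at slide 0.1997 to 0.2008 m, against a target of 0.200 m. It gave three readings: 0.1997 from the studs, 0.2008 from the ridges and 0.2001 from the stop's ends. At both notches the push rose to about 3 to 4 N and then fell to nothing, as expected when the stop drops in. I could not read the stop's lift directly, but the side view shows it down on its rail.

**Other things:** Matching the first and last side pictures found no shift for the canister, pot, trivet, mill, mug, spoon, oil bottle or the pink look-alike. The matches for the pink look-alike (0.65) and spoon (0.76) were weak, and the mill (0.85) and oil (0.87) only fair. I did not check the light switch separately. Wrist force was near zero when I handed in.

**Disagreement found:** The real fingertips end about 33 to 38 mm short of the stated TCP. My first approach therefore passed just over the top of the stop without pushing it. I saw this in the pictures, backed off, went lower, and pushed from there.

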